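# Hang the ladle back on the utensil rack

### The arm

A 6-joint arm with a two-finger parallel gripper is mounted at the origin on a cart in front of the work surface, level with it; the furniture and walls round the work are solid. World frame = base frame: x ahead of the robot, y to its left, z up, the work surface at z = 0. Lengths are in m, angles in rad, forces in N, time in s.
With the tool pointing down it reaches from about 0.35 to 0.975 m from the base axis. Payload 7.1 kg.
Tool frame: the origin (TCP) lies on the centre line of the jaws, within the pads' length; the fingertips stand 17 mm ahead of it and the grasp point (between the pads) lies 2 mm behind it; z points along the fingers, y is the line along which they close (so a half turn about z gives the same grasp; the last joint's range is limited). The gripper opens to 88 mm and grips with 3 to 60 N. Pads are 20 mm wide; open, the fingers measure 115 mm over their backs; the gripper's body (75 mm by 178 mm) begins 61 mm behind the grasp point.
Start: joints at [1.206, 0.423, 1.63, -0, 1.089, -0.019], TCP at [0.212, 0.588, 0.24] pointing down, gripper open.
Joint ranges: [-3, 3], [-0.9, 2.11], [0.09, 2.58], [-1.31, 4.45], [0.11, 2.69], [-2.54, 2.54]. Speed limits (rad/s): [2.39, 2.39, 3.01, 3.14, 3.14, 3.14].

### API

Orientations are given as a unit quaternion [x, y, z, w].
In Python, from station import env gives the robot as it stands.
- The arm moves only by the tool move_arm, never from a script. Its argument "targets" is a list of rows, each an object of numbers: "tx", "ty", "tz": the shift along the tool's x, y, z scaled (see below); "wx", "wy", "wz": the turn, a rotation vector about the tool's x, y, z scaled (see below); "jaw": the gripper command: -1 is shut, 1 is fully open, values between are in proportion. A call has 1 to 5 rows; each row is the pose to reach, as a shift and turn from the pose commanded when the call began, along the tool's axes at that moment; what a row does not reach only later rows make up. The controller multiplies each number of a shift by 0.12 m and each number of a turn by 1.5 rad. A row lasts 1/10 s, in which the tool goes at most 50 mm and 8.59 degrees, less where a joint would pass 70% of its speed; a pose out of reach is approached as far as the arm can. A call with a number of a shift or a turn outside -1 to 1 is refused whole. A call with a gripper value outside its range is refused whole. The fingers move at their own pace and stop on an object; the grip force is fixed at half the most. Time passes only in rows, so rows that repeat a pose let the fingers close. It gives the time, the measured TCP pose, the force, the opening and the grip force at its end, in the units of the state.
- env.observe(): the state, without advancing time (a new reading comes with each control period).
- env.capture(name): name is "side" or "top" or "wrist"; returns the picture (480x640x3 uint8, blue, green, red); there is no depth.
- env.camera_model(name): a dict with "fovy" (degrees; the focal length in pixels is half the picture's height over the tangent of half this angle, whatever the lens; pixels are square), "cx", "cy" (the principal point, pixels), "k1" (the pictures are not rectified: a ray, as slopes to the right and down, at radius r is drawn at 1 + k1 r^2 times it, then the intrinsics apply), "R" (3x3) and "t" (3): a world point X has camera coordinates R X + t; the wrist camera has in their place "hand_eye" (4x4, takes a point from camera to tool coordinates, whose origin is the TCP and whose axes are the flange's). Camera axes: x right, y down, z forward; pixel columns grow to the right and rows downward; lengths in m; the calibration is good to about 2 mm. A picture is of the moment at which its call begins: read the wrist's pose just before it. camera_model takes no time and is no camera call.
- env.close_job(): hands the job in; it is judged then, once.
The state is a dict: "t": time; "q": joint angles; "dq": joint speeds; "tau": joint torques, N m; "tcp_pos": TCP position; "orientation": TCP orientation; "ft_force": force on the tool from outside, world axes, zero at the start; "torque": the same for the moment, N m; "width": finger opening in m; "grasp_force": force on a finger pad.
Only numpy, scipy, OpenCV 4.12 (cv2) and the standard library are available. Lean on these libraries where they do the work, as an engineer would, in place of code of your own. Each camera call takes 0.05 s, during which the arm holds its last target. There are 200 camera calls.

### The job

Take the ladle out of the stoneware pot and hang it by its hook on the upper rail of the utensil rack, in the gap between the turner and the skimmer, with its bowl on the robot's side like theirs. Lower it gently onto the rail, and leave the other two hanging where they are and the things around undisturbed.

Things in the scene. Friction and masses are not known exactly. Their poses are not given: they have to be found in the camera images.
- ladle_mid (a point): Steel ladle 180 mm tall, 0.16 kg, standing bowl down in the pot. Point half-way up, in the middle of its black grip (18 mm wide in y, 12 thick in x, from 10 mm below to 90 mm above here). z up along the grip, x from grip to hook, y across. Bowl: flat foot 90 mm below, 66 mm across, 32 high, its axis 31.5 mm in front (-x) of here. Free for grasping from above: 40 to 90 mm above this point.
- ladle_seat (a point): Same ladle: seat of the 14 mm wide steel hook on the grip's back, i.e. where the rail's axis lies when hung; 17.5 mm behind (+x) and 30 mm above ladle_mid, 120 mm above the bowl's foot; axes alike. The hook's throat reaches from 11.5 mm in front to 8 mm behind the seat, flaring to 13 mm at the mouth; its lip ends 24 mm below the seat, its crown 8 mm above.
- turner_seat (a point): Hook seat of the slotted turner, hanging loose on the rail left or right of the gap; same grip, hook and axes as the ladle (grip's middle 17.5 mm in front of the seat, its top 60 mm above). Shaft 12 mm wide; flat slotted blade 76 mm wide (y), 50 to 121 mm below the seat, 14 mm in front (-x) of it, in line with the shaft.
- skimmer_seat (a point): Hook seat of the skimmer, hanging loose on the rail on the other side of the gap; same grip, hook and axes. Round wire-mesh disc 76 mm across, 45 to 121 mm below the seat, 14 mm in front (-x) of it, in line with the shaft. The two seats are 160 to 175 mm apart; midway between them the ladle's bowl has 9 to 16 mm on either side.
- rack_rail (a point): Middle of the upper rail's axis on the fixed utensil rack, 150 mm above the worktop; y along the rail, -x its front, towards the robot. Rail 10 mm thick, 400 long between bent-rod end frames. A lower rail, 68 mm down and 6.5 mm forward, backs the shafts, so that a hung tool is upright with its seat on the upper rail's axis. Base plate 10 mm high, to 52 mm in front of the rail.
- rest_pot: Round white stoneware pot, fixed, 95 mm across, 72 mm high, inside 81 mm wide with its floor 6 mm up; origin at the centre of its underside. The ladle stands in it.
- pepper_grinder: Pepper grinder, 43 mm across, 112 mm high, loose, upright; origin at the centre of its underside. Not to be disturbed.
- jar_oats: Low clip-top glass jar, 94 x 90 mm, 69 mm high, loose, upright; origin at the centre of its underside. Not to be disturbed.

How it is judged:
By the outcome, as a careful person would: the job done as asked, in the order asked, and still so for the second after the job is handed in, with the robot touching nothing.
It also fails if it takes over 35 s, if anything falls off the work surface, if the arm or the gripper's body presses on something with over 40 N, if the wrist force passes 120 N, or if a joint passes its speed limit or range.

## Working session

There is one attempt and no reset: what is moved stays moved. The work goes in short steps, Python scripts to look and compute and a tool call to move; the robot and the scene stay as the last step left them, time stands still between calls to the robot, and variables do not carry over. Pictures are saved under pics/ and viewed, at most 10 in all, crops included, and the job is handed in when it is done.

Besides the shell and the picture viewer there is one more tool, called as name(argument=value, ...), one argument or row to a line, values as JSON. move_arm: Moves the arm, as the interface text tells. Its arguments: {"type":"object","properties":{"targets":{"type":"array","items":{"type":"object","properties":{"tx":{"type":"number","minimum":-1,"maximum":1},"ty":{"type":"number","minimum":-1,"maximum":1},"tz":{"type":"number","minimum":-1,"maximum":1},"wx":{"type":"number","minimum":-1,"maximum":1},"wy":{"type":"number","minimum":-1,"maximum":1},"wz":{"type":"number","minimum":-1,"maximum":1},"jaw":{"type":"number"}}}}},"required":["targets"]}

```bash
ls; mkdir -p pics
python3 - <<'E'
from station import env
import cv2
s=env.observe();print(s['t'],s['tcp_pos'],s['orientation'],s['width'])
for n in('side','top','wrist'):
    cv2.imwrite(f'pics/{n}0.png',env.capture(n))
    print(n,env.camera_model(n))
E
```

```text
pics
0.0 [0.21163154 0.58751085 0.23889739] [ 1.72059384e-01  9.85086263e-01 -7.72151224e-04 -1.61918306e-04] 0.08749409468809806
side {'fovy': 52.01122040247177, 'cx': 322.7902250268053, 'cy': 233.72023617547234, 'k1': 0.007084588939096377, 'R': array([[-0.96935377, -0.24483015,  0.02028462],
       [-0.16472882,  0.58650648, -0.79301612],
       [ 0.1822572 , -0.77205463, -0.60886285]]), 't': array([0.51822199, 0.23013771, 0.76847732])}
top {'fovy': 44.831396830896786, 'cx': 314.2726473337527, 'cy': 229.47057060238822, 'k1': -0.07316810401415286, 'R': array([[ 0.01309466, -0.99990547, -0.00419376],
       [-0.99592083, -0.01266778, -0.08933776],
       [ 0.08927618,  0.0053465 , -0.99599256]]), 't': array([-0.05104494,  0.5638333 ,  1.02686171])}
wrist {'fovy': 67.40104420164076, 'cx': 320.5626154884727, 'cy': 241.42625519891007, 'k1': 0.008892777421512493, 'hand_eye': array([[ 1.29449048e-03, -9.70159463e-01, -2.42464306e-01,
         6.62643435e-02],
       [ 9.99999098e-01,  1.34278149e-03, -3.39137186e-05,
         1.29915710e-03],
       [ 3.58478298e-04, -2.42464043e-01,  9.70160327e-01,
        -1.44987793e-01],
       [ 0.00000000e+00,  0.00000000e+00,  0.00000000e+00,
         1.00000000e+00]])}
```

View pics/side0.png

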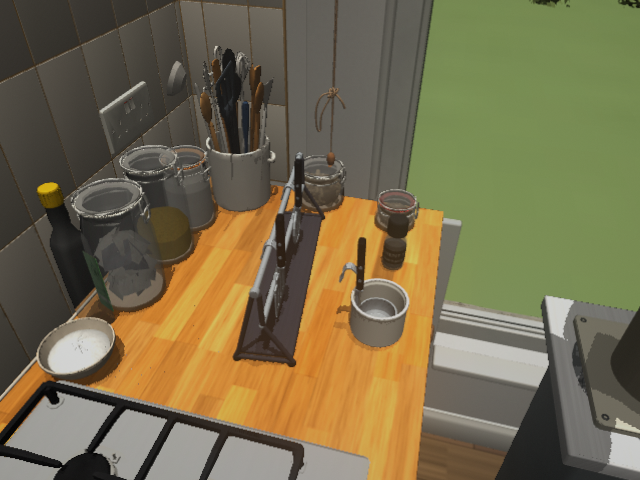

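View pics/top0.png

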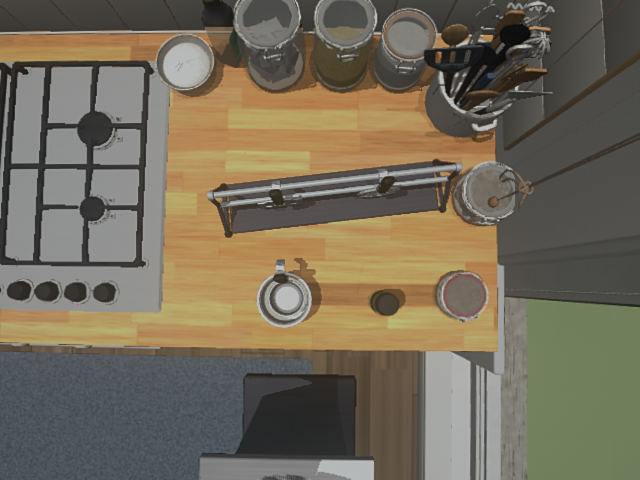

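Run:
```python
import cv2,numpy as np
t=cv2.imread('pics/top0.png');s=cv2.imread('pics/side0.png')
a=cv2.resize(t[150:340,200:470],None,fx=2.96,fy=2.96,interpolation=cv2.INTER_CUBIC)
cv2.imwrite('pics/topc.png',a[:600,:800])
b=cv2.resize(s[140:380,225:425],None,fx=2.5*1,fy=2.5,interpolation=cv2.INTER_CUBIC)
cv2.imwrite('pics/sidec.png',b)
```

```text
(no output)
```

View pics/topc.png

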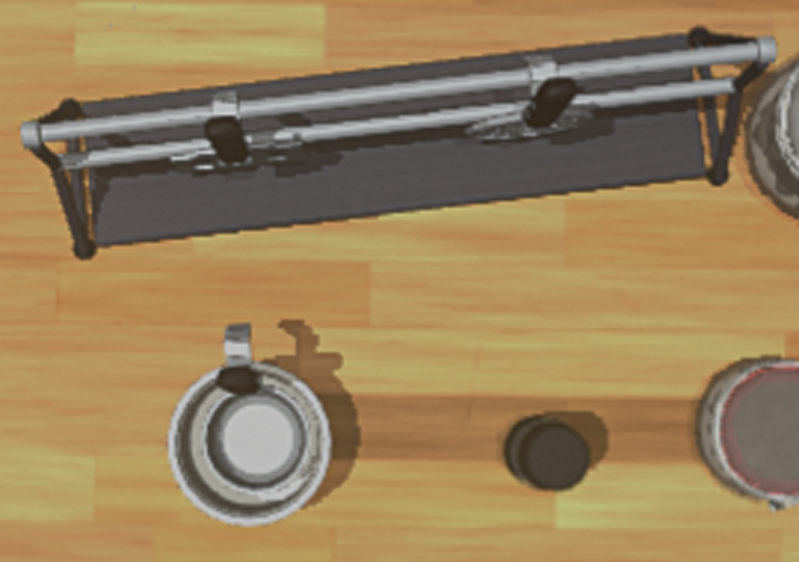

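View pics/sidec.png

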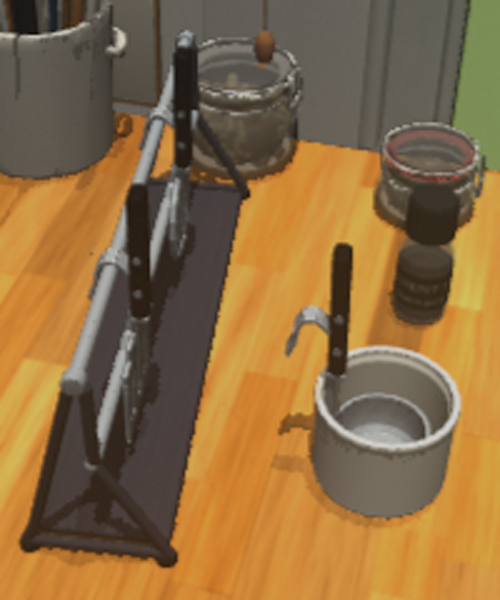

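```bash
cat > h.py <<'E'
import numpy as np,cv2
from station import env
from scipy.spatial.transform import Rotation as Ro
def cam(n,s=None):
    m=env.camera_model(n)
    f=240/np.tan(np.radians(m['fovy'])/2)
    if n=='wrist':
        s=s or env.observe();T=np.eye(4);T[:3,:3]=Ro.from_quat(s['orientation']).as_matrix();T[:3,3]=s['tcp_pos']
        W=np.linalg.inv(T@m['hand_eye']);R,t=W[:3,:3],W[:3,3]
    else:R,t=np.array(m['R']),np.array(m['t'])
    return f,m['cx'],m['cy'],m['k1'],R,t
def ray(c,p):
    f,cx,cy,k,R,t=c;d=np.array([(p[0]-cx)/f,(p[1]-cy)/f]);x=d.copy()
    for _ in range(20):x=d/(1+k*x@x)
    return -R.T@t,R.T@np.array([x[0],x[1],1])
def atz(c,p,z):
    o,d=ray(c,p);return o+d*(z-o[2])/d[2]
def proj(c,X):
    f,cx,cy,k,R,t=c;q=R@np.asarray(X)+t;x=q[:2]/q[2];x=x*(1+k*x@x);return x*f+[cx,cy]
def tri(pr):
    A=np.zeros((3,3));b=np.zeros(3);L=[ray(*a) for a in pr]
    for o,d in L:
        d=d/np.linalg.norm(d);P=np.eye(3)-np.outer(d,d);A+=P;b+=P@o
    X=np.linalg.solve(A,b)
    return X,[np.linalg.norm(np.cross(X-o,d/np.linalg.norm(d))) for o,d in L]
E
python3 - <<'E'
from h import *
np.set_printoptions(precision=4,suppress=True)
t=cam('top');s=cam('side')
T=lambda u,v:np.array([200+u/2.96,150+v/2.96]);S=lambda u,v:np.array([225+u/2.5,140+v/2.5])
print(ray(t,(320,240))[0],ray(s,(320,240))[0])
L,Rr=atz(t,T(28,134),.15),atz(t,T(768,50),.15);print('rail',L,Rr,np.linalg.norm(L-Rr),'yaw dir',np.degrees(np.arctan2(*(L-Rr)[:2])))
print('side rail end',atz(s,S(72,383),.15))
print('turner crown',atz(t,T(225,105),.158),'sk',atz(t,T(541,72),.158))
print('ladle top',atz(t,T(239,377),.186),'tri',tri([(t,T(239,377)),(s,S(343,246))]))
print('ladle hook crown start/end',atz(t,T(238,360),.134),atz(t,T(239,327),.128))
print('bowl floor',atz(t,T(259,438),.01),'pot rim',atz(t,T(251,442),.072),'pepper',atz(t,T(553,455),.112))
for n,p,q in(('turner top',T(221,124),S(139,188)),('sk top',T(559,88),S(185,38))):print(n,tri([(t,p),(s,q)]))
E
```

```text
[ 0.4705 -0.0494  1.0729] [0.4002 0.5852 0.6399]
rail [0.6063 0.1247 0.15  ] [ 0.6577 -0.2776  0.15  ] 0.40554502989834457 yaw dir -7.2878891295190344
side rail end [0.6067 0.1235 0.15  ]
turner crown [0.622  0.0173 0.158 ] sk [ 0.6422 -0.1525  0.158 ]
ladle top [0.4763 0.0054 0.186 ] tri (array([0.4762, 0.0054, 0.1864]), [np.float64(2.97316431105309e-05), np.float64(2.9731643110496728e-05)])
ladle hook crown start/end [0.4858 0.0093 0.134 ] [0.504  0.0095 0.128 ]
bowl floor [0.4402 0.0033 0.01  ] pot rim [0.4396 0.0048 0.072 ] pepper [ 0.4358 -0.165   0.112 ]
turner top (array([0.602 , 0.0149, 0.2115]), [np.float64(0.0014425260199777592), np.float64(0.0014425260199776991)])
sk top (array([ 0.6219, -0.1545,  0.2212]), [np.float64(0.0004235953524900065), np.float64(0.00042359535248975703)])
```

move_arm(
  targets=[
    {"tx":-0.87,"ty":-1,"tz":-0.5,"jaw":1},
    {"tx":-0.87,"ty":-1,"tz":-0.5,"jaw":1},
    {"tx":-0.87,"ty":-1,"tz":-0.5,"jaw":1},
    {"tx":-0.87,"ty":-1,"tz":-0.5,"jaw":1},
  ],
)

```text
$.targets[0]: bad value
```

move_arm(
  targets=[
    {"tx":-0.87,"ty":-1,"jaw":1},
    {"tx":-0.87,"ty":-1,"jaw":1},
    {"tx":-0.87,"ty":-1,"jaw":1},
    {"tx":-0.87,"ty":-1,"jaw":1},
  ],
)

```text
$.targets[0]: bad value
```

move_arm(
  targets=[
    {"tx":-0.87,"ty":-1,"jaw":1},
    {"tx":-0.87,"ty":-1,"jaw":1},
    {"tx":-0.87,"ty":-1,"jaw":1},
    {"tx":-0.87,"ty":-1,"jaw":1},
  ],
)

```text
$.targets[0]: bad value
```

move_arm(
  targets=[
    {"tx":-0.87,"ty":-1,"tz":-0.5,"wx":0,"wy":0,"wz":0,"jaw":1},
    {"tx":-0.87,"ty":-1,"tz":-0.5,"wx":0,"wy":0,"wz":0,"jaw":1},
    {"tx":-0.87,"ty":-1,"tz":-0.5,"wx":0,"wy":0,"wz":0,"jaw":1},
    {"tx":-0.87,"ty":-1,"tz":-0.5,"wx":0,"wy":0,"wz":0,"jaw":1},
  ],
)

```text
t: 0.55
tcp_pos: [0.2702, 0.437, 0.3009]
orientation: [0.173, 0.985, 0.0, 0.0]
ft_force: [-0.1, 0.4, 0.0]
width: 0.0876
grasp_force: 0.0
```

move_arm(
  targets=[
    {"tx":-0.87,"ty":-1,"tz":0,"wx":0,"wy":0,"wz":0,"jaw":1},
    {"tx":-0.87,"ty":-1,"tz":0,"wx":0,"wy":0,"wz":0,"jaw":1},
    {"tx":-0.87,"ty":-1,"tz":0,"wx":0,"wy":0,"wz":0,"jaw":1},
    {"tx":-0.87,"ty":-1,"tz":0,"wx":0,"wy":0,"wz":0,"jaw":1},
  ],
)

```text
t: 0.95
tcp_pos: [0.3275, 0.2881, 0.2994]
orientation: [0.174, 0.985, -0.001, -0.0]
ft_force: [0.5, 0.1, -0.4]
width: 0.0876
grasp_force: 0.0
```

move_arm(
  targets=[
    {"tx":-0.87,"ty":-1,"tz":0,"wx":0,"wy":0,"wz":0,"jaw":1},
    {"tx":-0.87,"ty":-1,"tz":0,"wx":0,"wy":0,"wz":0,"jaw":1},
    {"tx":-0.87,"ty":-1,"tz":0,"wx":0,"wy":0,"wz":0,"jaw":1},
    {"tx":-0.87,"ty":-1,"tz":0,"wx":0,"wy":0,"wz":0,"jaw":1},
  ],
)

```text
t: 1.35
tcp_pos: [0.3858, 0.1404, 0.2997]
orientation: [0.174, 0.985, -0.0, 0.0]
ft_force: [-0.2, -0.6, -0.3]
width: 0.0877
grasp_force: 0.0
```

move_arm(
  targets=[
    {"tx":-0.87,"ty":-1,"tz":0,"wx":0,"wy":0,"wz":-0.3,"jaw":1},
    {"tx":-0.87,"ty":-1,"tz":0,"wx":0,"wy":0,"wz":-0.3,"jaw":1},
    {"tx":-0.87,"ty":-1,"tz":0,"wx":0,"wy":0,"wz":-0.3,"jaw":1},
    {"tx":-0.87,"ty":-1,"tz":0,"wx":0,"wy":0,"wz":-0.3,"jaw":1},
    {"tx":-0.87,"ty":-1,"tz":0,"wx":0,"wy":0,"wz":-0.3,"jaw":1},
  ],
)

```text
t: 1.85
tcp_pos: [0.4438, -0.0069, 0.2996]
orientation: [-0.052, 0.999, -0.0, 0.0]
ft_force: [-1.3, -0.4, 0.6]
width: 0.088
grasp_force: 0.0
```

Run:
```python
from h import *
s=env.observe();print(s['t'],s['tcp_pos'],Ro.from_quat(s['orientation']).as_matrix().round(4),s['q'],s['ft_force'])
cv2.imwrite('pics/w1.png',env.capture('wrist'))
```

```text
1.85 [ 0.44380918 -0.0068686   0.29962719] [[-9.947e-01 -1.030e-01  8.000e-04]
 [-1.030e-01  9.947e-01 -2.000e-04]
 [-8.000e-04 -3.000e-04 -1.000e+00]] [-4.21765394e-02  7.33312635e-02  1.94998920e+00 -1.88930049e-04
  1.11744832e+00 -1.71605942e+00] [-1.31384366 -0.42148988  0.58564057]
```

View pics/w1.png

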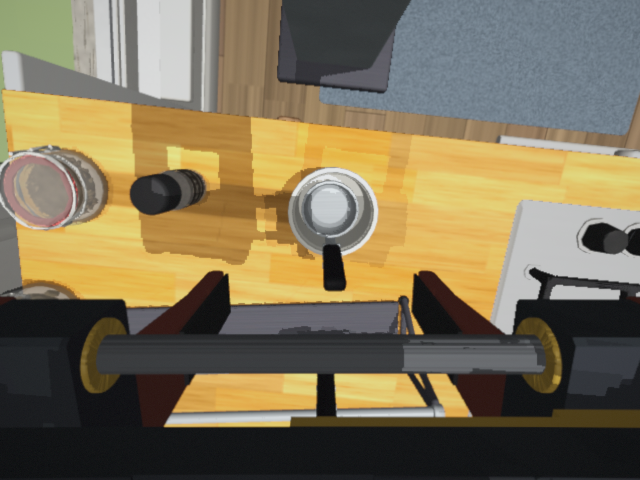

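Run:
```python
import cv2
a=cv2.imread('pics/w1.png')[160:300,270:400]
cv2.imwrite('pics/w1c.png',cv2.resize(a,None,fx=4,fy=4,interpolation=cv2.INTER_CUBIC))
```

```text
(no output)
```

View pics/w1c.png

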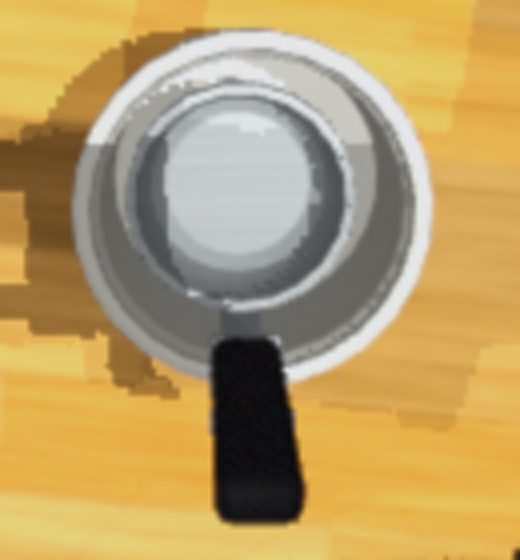

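Run:
```python
from h import *
np.set_printoptions(precision=4,suppress=True)
s=env.observe();w=cam('wrist',s);t=cam('top')
P=lambda u,v:np.array([270+u/4,160+v/4])
b=atz(w,P(240,197),.038);g=atz(w,P(260,502),.186)
print('bowl',b,'rimwidth',atz(w,P(352,197),.038)-atz(w,P(128,197),.038),'top',g,atz(w,P(217,502),.186),atz(w,P(303,502),.186))
f=atz(w,P(247,340),.086);print('grip bottom front',f)
d=(g-b)[:2];print(np.linalg.norm(d),np.degrees(np.arctan2(d[1],d[0])))
# per-hypothesis projections
for yaw in(0,3,6,9):
    c,n=np.cos(np.radians(yaw)),np.sin(np.radians(yaw));x=np.array([c,n,0]);y=np.array([-n,c,0])
    m=np.array([.4755,.0055,.096])
    M=lambda a,bb,z:m+a*x+bb*y+np.array([0,0,z])
    print(yaw,[((proj(w,M(*q))-[270,160])*4).round(0) for q in((-.006,.009,.09),(-.006,-.009,.09),(.006,.009,.09),(.006,-.009,.09),(-.006,.009,-.01),(-.006,-.009,-.01),(-.0315,0,-.058))])
    print('  top',[((proj(t,M(*q))-[200,150])*2.96).round(0) for q in((0,0,.09),(.0175,0,.038),(.0255,0,.03))])
```

```text
bowl [0.4397 0.0065 0.038 ] rimwidth [-0.0065  0.0634  0.    ] top [0.475  0.0104 0.186 ] [0.4759 0.0022 0.186 ] [0.4742 0.0185 0.186 ]
grip bottom front [0.4691 0.0103 0.086 ]
0.035495484366496056 6.239738488038198
0 [array([285., 477.]), array([191., 468.]), array([278., 536.]), array([184., 527.]), array([263., 343.]), array([194., 336.]), array([235., 211.])]
  top [array([239., 378.]), array([245., 347.]), array([246., 333.])]
3 [array([283., 474.]), array([189., 470.]), array([279., 533.]), array([186., 529.]), array([262., 341.]), array([192., 338.]), array([229., 211.])]
  top [array([239., 378.]), array([244., 347.]), array([244., 333.])]
6 [array([282., 472.]), array([187., 472.]), array([281., 531.]), array([187., 531.]), array([261., 340.]), array([191., 340.]), array([223., 211.])]
  top [array([239., 378.]), array([242., 347.]), array([241., 333.])]
9 [array([280., 470.]), array([185., 475.]), array([283., 529.]), array([189., 534.]), array([260., 338.]), array([190., 342.]), array([218., 211.])]
  top [array([239., 378.]), array([240., 347.]), array([239., 333.])]
```

move_arm(
  targets=[
    {"tx":-0.276,"ty":0.092,"tz":0.2,"wx":0,"wy":0,"wz":-0.013,"jaw":1},
    {"tx":-0.276,"ty":0.092,"tz":0.5,"wx":0,"wy":0,"wz":-0.013,"jaw":0.2},
    {"tx":-0.276,"ty":0.092,"tz":0.75,"wx":0,"wy":0,"wz":-0.013,"jaw":0.2},
    {"tx":-0.276,"ty":0.092,"tz":0.75,"wx":0,"wy":0,"wz":-0.013,"jaw":0.2},
  ],
)

```text
t: 2.3
tcp_pos: [0.471, 0.0112, 0.2062]
orientation: [-0.062, 0.998, 0.001, -0.004]
ft_force: [0.1, -0.3, -0.2]
width: 0.0675
grasp_force: 0.0
```

move_arm(
  targets=[
    {"tx":0,"ty":0,"tz":0.2,"wx":0,"wy":0,"wz":0,"jaw":0.2},
    {"tx":0,"ty":0,"tz":0.405,"wx":0,"wy":0,"wz":0,"jaw":0.2},
    {"tx":0,"ty":0,"tz":0.405,"wx":0,"wy":0,"wz":0,"jaw":0.2},
    {"tx":0,"ty":0,"tz":0.405,"wx":0,"wy":0,"wz":0,"jaw":0.2},
  ],
)

```text
t: 2.7
tcp_pos: [0.4743, 0.0101, 0.1622]
orientation: [-0.062, 0.998, 0.0, 0.0]
ft_force: [-0.6, -1.2, 0.5]
width: 0.0527
grasp_force: 0.0
```

Run:
```python
from h import *
s=env.observe();print(s['t'],s['tcp_pos'],s['width'],s['ft_force'])
a=env.capture('wrist');b=env.capture('side')
x=cv2.resize(a[150:450,120:520],(600,450));y=cv2.resize(b[220:355,310:420],None,fx=3,fy=3)
cv2.imwrite('pics/w2.png',x);cv2.imwrite('pics/s2.png',y)
cv2.imwrite('pics/c2.png',np.hstack([cv2.resize(x,(460,345)),y[:345]]))
```

```text
2.7 [0.47426146 0.01009418 0.16223033] 0.05274178534979115 [-0.64081442 -1.19858346  0.46529369]
```

View pics/c2.png

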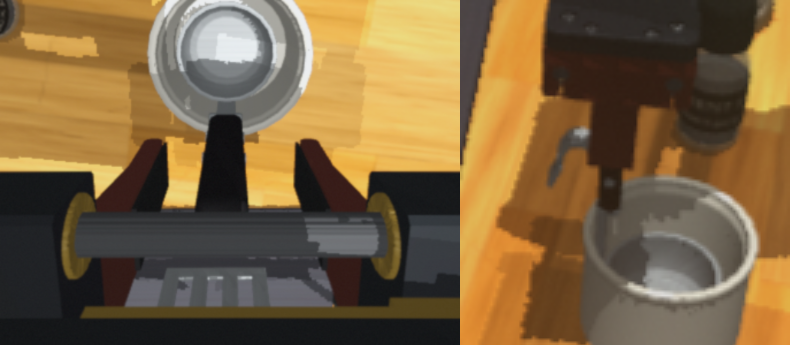

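move_arm(
  targets=[
    {"tx":-0.015,"ty":-0.025,"tz":0,"wx":0,"wy":0,"wz":0,"jaw":0.2},
    {"tx":-0.015,"ty":-0.025,"tz":0,"wx":0,"wy":0,"wz":0,"jaw":-1},
    {"tx":-0.015,"ty":-0.025,"tz":0,"wx":0,"wy":0,"wz":0,"jaw":-1},
    {"tx":-0.015,"ty":-0.025,"tz":0,"wx":0,"wy":0,"wz":0,"jaw":-1},
    {"tx":-0.015,"ty":-0.025,"tz":0,"wx":0,"wy":0,"wz":0,"jaw":-1},
  ],
)

```text
t: 3.3
tcp_pos: [0.4759, 0.0065, 0.1611]
orientation: [-0.062, 0.998, 0.0, -0.0]
ft_force: [-0.1, 0.1, -0.6]
width: 0.024
grasp_force: 0.0
```

move_arm(
  targets=[
    {"tx":0,"ty":0,"tz":0,"wx":0,"wy":0,"wz":0,"jaw":-1},
    {"tx":0,"ty":0,"tz":0,"wx":0,"wy":0,"wz":0,"jaw":-1},
    {"tx":0,"ty":0,"tz":0,"wx":0,"wy":0,"wz":0,"jaw":-1},
  ],
)

```text
t: 3.6
tcp_pos: [0.4759, 0.0065, 0.1611]
orientation: [-0.062, 0.998, -0.0, -0.0]
ft_force: [-0.7, 0.1, 0.1]
width: 0.0176
grasp_force: 30.0
```

move_arm(
  targets=[
    {"tx":0,"ty":0,"tz":-0.15,"wx":0,"wy":0,"wz":0,"jaw":-1},
    {"tx":0,"ty":0,"tz":-0.4,"wx":0,"wy":0,"wz":0,"jaw":-1},
    {"tx":0,"ty":0,"tz":-0.65,"wx":0,"wy":0,"wz":0,"jaw":-1},
    {"tx":0,"ty":0,"tz":-0.85,"wx":0,"wy":0,"wz":0,"jaw":-1},
    {"tx":0,"ty":0,"tz":-0.85,"wx":0,"wy":0,"wz":0,"jaw":-1},
  ],
)

```text
t: 4.1
tcp_pos: [0.4777, 0.0066, 0.2658]
orientation: [-0.062, 0.998, -0.0, 0.003]
ft_force: [0.2, 0.0, -1.7]
width: 0.0178
grasp_force: 30.0
```

move_arm(
  targets=[
    {"tx":-0.1,"ty":-0.35,"tz":0,"wx":0,"wy":0,"wz":0,"jaw":-1},
    {"tx":-0.3,"ty":-0.65,"tz":0,"wx":0,"wy":0,"wz":0,"jaw":-1},
    {"tx":-0.55,"ty":-0.767,"tz":0,"wx":0,"wy":0,"wz":0,"jaw":-1},
    {"tx":-0.643,"ty":-0.767,"tz":0,"wx":0,"wy":0,"wz":0,"jaw":-1},
    {"tx":-0.643,"ty":-0.767,"tz":0,"wx":0,"wy":0,"wz":0,"jaw":-1},
  ],
)

```text
t: 4.6
tcp_pos: [0.5641, -0.0752, 0.2612]
orientation: [-0.062, 0.998, 0.0, -0.001]
ft_force: [-0.2, -0.5, -1.5]
width: 0.0179
grasp_force: 30.0
```

move_arm(
  targets=[
    {"tx":0,"ty":0,"tz":0,"wx":0,"wy":0,"wz":0,"jaw":-1},
    {"tx":0,"ty":0,"tz":0,"wx":0,"wy":0,"wz":0,"jaw":-1},
  ],
)

```text
t: 4.8
tcp_pos: [0.5624, -0.0746, 0.2624]
orientation: [-0.062, 0.998, 0.0, -0.001]
ft_force: [0.9, -0.2, -2.1]
width: 0.0179
grasp_force: 30.0
```

Run:
```python
from h import *
s=env.observe();print(s['t'],s['tcp_pos'],Ro.from_quat(s['orientation']).as_matrix().round(4),s['ft_force'])
b=env.capture('side');a=env.capture('top')
cv2.imwrite('pics/top3.png',a);cv2.imwrite('pics/side3.png',b)
y=cv2.resize(b[120:370,225:425],None,fx=2.4,fy=2.4,interpolation=cv2.INTER_CUBIC)
z=cv2.resize(a[120:340,200:350],None,fx=2,fy=2)
z=np.vstack([z,np.zeros((160,300,3),np.uint8)])
cv2.imwrite('pics/c3.png',np.hstack([y,z]))
```

```text
4.8 [ 0.56244887 -0.07455858  0.26235632] [[-9.923e-01 -1.242e-01 -1.900e-03]
 [-1.242e-01  9.923e-01  3.000e-04]
 [ 1.900e-03  5.000e-04 -1.000e+00]] [ 0.85832486 -0.18190531 -2.05907777]
```

View pics/c3.png

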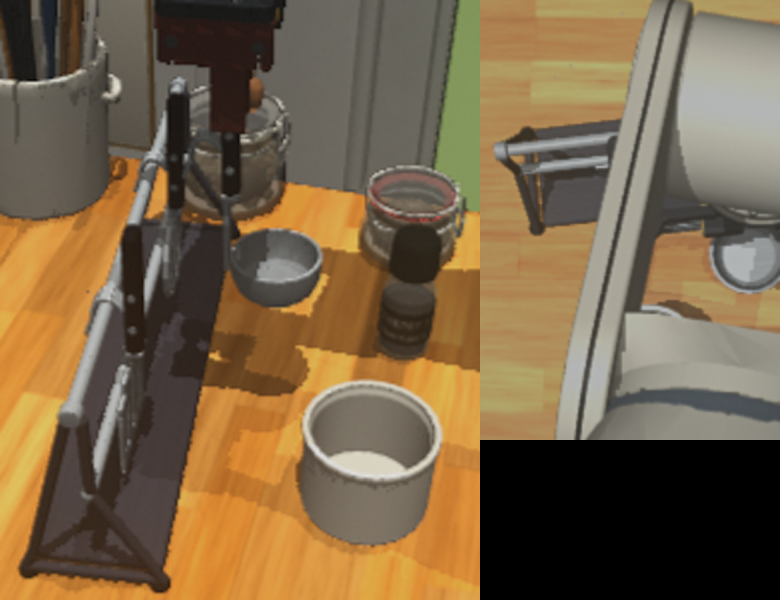

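Run:
```python
from h import *
np.set_printoptions(precision=4,suppress=True)
t=cam('top');s=cam('side')
p=[.5312,-.0785,.139]
q=(proj(s,p)-[225,120])*2.4;print('side pred',q,'top pred',proj(t,p))
print(atz(t,(333.5,249),.139),atz(s,(225+276/2.4,120+253/2.4),.139))
x=np.array([.9923,.1242,0]);y=np.array([-.1242,.9923,0])
print([(proj(s,p+.033*(np.cos(a)*x+np.sin(a)*y))-[225,120])*2.4 for a in np.linspace(0,2*np.pi,9)[:8]])
print('top circle',[(proj(t,p+.033*(np.cos(a)*x+np.sin(a)*y))-[200,120])*2+[480,0] for a in np.linspace(0,2*np.pi,9)[:8]])
# predicted seats of neighbours / grip of ladle rivets: grip bottom
m=np.array([.5624,-.0746,.1973]);print('grip bottom',(proj(s,m+[0,0,-.01])-[225,120])*2.4)
```

```text
side pred [270.2604 253.7905] top pred [335.306  244.0087]
[ 0.5231 -0.0757  0.139 ] [ 0.5275 -0.0805  0.139 ]
[array([224.3373, 249.6713]), array([233.7311, 270.5054]), array([265.5387, 281.9725]), array([300.3356, 276.5764]), array([316.493, 257.937]), array([305.3925, 237.7149]), array([274.6991, 227.2997]), array([241.6093, 232.083 ])]
top circle [array([745.9324, 207.4246]), array([718.5204, 222.5071]), array([709.8195, 252.5882]), array([725.0322, 280.1118]), array([755.3121, 288.8492]), array([782.8153, 273.6173]), array([791.3664, 243.4449]), array([776.0625, 216.0707])]
grip bottom [227.6242 193.5054]
```

move_arm(
  targets=[
    {"tx":-0.15,"ty":-0.007,"tz":0,"wx":0,"wy":0,"wz":0,"jaw":-1},
    {"tx":-0.3,"ty":-0.007,"tz":0,"wx":0,"wy":0,"wz":0,"jaw":-1},
    {"tx":-0.448,"ty":-0.007,"tz":0,"wx":0,"wy":0,"wz":0,"jaw":-1},
    {"tx":-0.448,"ty":-0.007,"tz":0,"wx":0,"wy":0,"wz":0,"jaw":-1},
    {"tx":-0.448,"ty":-0.007,"tz":0,"wx":0,"wy":0,"wz":0,"jaw":-1},
  ],
)

```text
t: 5.4
tcp_pos: [0.6166, -0.0692, 0.2629]
orientation: [-0.062, 0.998, 0.0, -0.0]
ft_force: [-0.3, -0.2, -1.8]
width: 0.0177
grasp_force: 30.0
```

move_arm(
  targets=[
    {"tx":0,"ty":0,"tz":0.15,"wx":0,"wy":0,"wz":0,"jaw":-1},
    {"tx":0,"ty":0,"tz":0.2,"wx":0,"wy":0,"wz":0,"jaw":-1},
    {"tx":0,"ty":0,"tz":0.2,"wx":0,"wy":0,"wz":0,"jaw":-1},
    {"tx":0,"ty":0,"tz":0.2,"wx":0,"wy":0,"wz":0,"jaw":-1},
  ],
)

```text
t: 5.8
tcp_pos: [0.617, -0.0695, 0.2394]
orientation: [-0.062, 0.998, 0.0, -0.0]
ft_force: [-0.1, -0.9, -1.8]
width: 0.0178
grasp_force: 30.0
```

Run:
```python
from h import *
s=env.observe();print(s['t'],s['tcp_pos'],s['ft_force'])
b=env.capture('side');a=env.capture('wrist')
cv2.imwrite('pics/side4.png',b);cv2.imwrite('pics/w4.png',a)
y=cv2.resize(b[120:320,240:370],None,fx=3,fy=3,interpolation=cv2.INTER_CUBIC)
z=cv2.resize(a[:,120:520],(400,480));z=np.vstack([z,np.zeros((120,400,3),np.uint8)])
cv2.imwrite('pics/c4.png',np.hstack([y,z]))
```

```text
5.8 [ 0.61704132 -0.06953504  0.23943292] [-0.05759515 -0.92187498 -1.82791761]
```

View pics/c4.png

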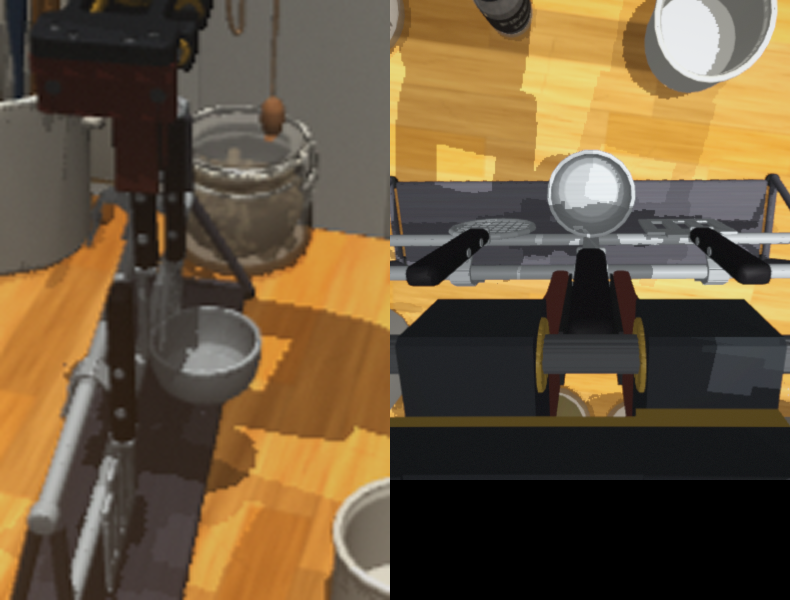

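Run:
```python
from h import *
np.set_printoptions(precision=4,suppress=True)
s=env.observe();w=cam('wrist',s);sd=cam('side')
Rm=Ro.from_quat(s['orientation']).as_matrix();p0=s['tcp_pos']
L=lambda X:Rm.T@(X-p0)*[-1,1,-1]
W=lambda u,v,z:L(atz(w,(u-270,v),z))
print('tool frame (fwd,left,up):')
print('sk hook',W(465,273,.158),'tu hook',W(717,272,.158))
print('rail at',W(500,273,.153),W(690,272,.153),W(400,274,.153),W(780,271,.153))
print('bowl rim',W(591.5,193,.1163),W(548,193,.1163),W(635,193,.1163))
print('shaft',W(592,240,.13))
print('sk disc edges',W(449,228,.08),W(538,228,.08),'blade',W(640,228,.08),W(737,228,.08))
```

```text
tool frame (fwd,left,up):
sk hook [ 0.0127 -0.0819 -0.0819] tu hook [ 0.0118  0.0852 -0.0818]
rail at [ 0.0144 -0.0601 -0.0869] [ 0.0135  0.0688 -0.0868] [ 0.0152 -0.1278 -0.0869] [ 0.0127  0.1294 -0.0868]
bowl rim [-0.0357  0.002  -0.1235] [-0.0357 -0.0303 -0.1235] [-0.0357  0.0344 -0.1235]
shaft [-0.0031  0.0024 -0.1098]
sk disc edges [-0.0013 -0.121  -0.1599] [-0.0014 -0.0441 -0.1598] blade [-0.0015  0.0441 -0.1598] [-0.0016  0.1278 -0.1598]
```

Run:
```python
import cv2
a=cv2.imread('pics/w4.png')[140:300,120:520]
cv2.imwrite('pics/w4c.png',cv2.resize(a,None,fx=2,fy=2,interpolation=cv2.INTER_CUBIC))
```

```text
(no output)
```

View pics/w4c.png

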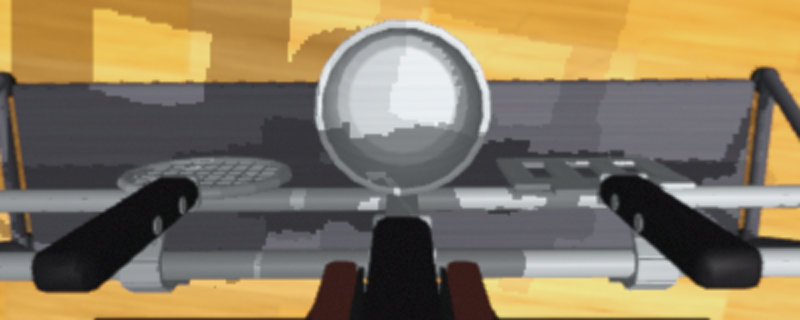

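move_arm(
  targets=[
    {"tx":-0.012,"ty":0,"tz":0.08,"wx":0,"wy":0,"wz":0,"jaw":-1},
    {"tx":-0.012,"ty":0,"tz":0.16,"wx":0,"wy":0,"wz":0,"jaw":-1},
    {"tx":-0.012,"ty":0,"tz":0.22,"wx":0,"wy":0,"wz":0,"jaw":-1},
    {"tx":-0.012,"ty":0,"tz":0.28,"wx":0,"wy":0,"wz":0,"jaw":-1},
    {"tx":-0.012,"ty":0,"tz":0.28,"wx":0,"wy":0,"wz":0,"jaw":-1},
  ],
)

```text
t: 6.4
tcp_pos: [0.6179, -0.0692, 0.2037]
orientation: [-0.062, 0.998, 0.0, -0.001]
ft_force: [0.7, 0.3, -1.5]
width: 0.0183
grasp_force: 30.0
```

move_arm(
  targets=[
    {"tx":0,"ty":0,"tz":0.03,"wx":0,"wy":0,"wz":0,"jaw":-1},
    {"tx":0,"ty":0,"tz":0.06,"wx":0,"wy":0,"wz":0,"jaw":-1},
    {"tx":0,"ty":0,"tz":0.09,"wx":0,"wy":0,"wz":0,"jaw":-1},
    {"tx":0,"ty":0,"tz":0.11,"wx":0,"wy":0,"wz":0,"jaw":-1},
    {"tx":0,"ty":0,"tz":0.11,"wx":0,"wy":0,"wz":0,"jaw":-1},
  ],
)

```text
t: 6.9
tcp_pos: [0.6181, -0.0693, 0.1916]
orientation: [-0.062, 0.998, 0.0, -0.001]
ft_force: [-2.7, -1.0, -3.8]
width: 0.0179
grasp_force: 30.0
```

Run:
```python
from h import *
s=env.observe();print(s['t'],s['tcp_pos'],s['ft_force'],s['torque'])
b=env.capture('side');a=env.capture('wrist')
y=cv2.resize(b[120:320,240:370],None,fx=3,fy=3,interpolation=cv2.INTER_CUBIC)
z=cv2.resize(a[:,120:520],(400,480));z=np.vstack([z,np.zeros((120,400,3),np.uint8)])
cv2.imwrite('pics/c5.png',np.hstack([y,z]))
```

```text
6.9 [ 0.61809339 -0.06933314  0.19161522] [-2.69700752 -0.95323432 -3.76986381] [-0.15079659  0.92612487 -0.0161098 ]
```

View pics/c5.png

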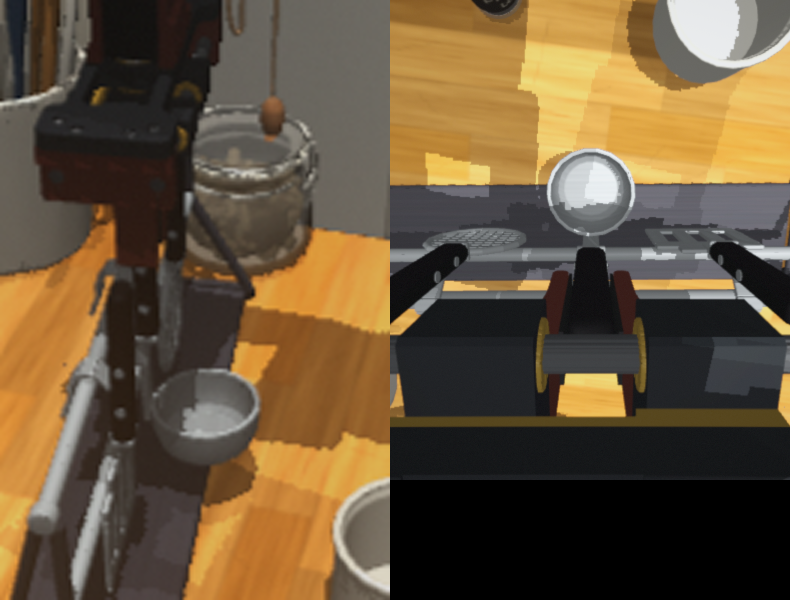

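move_arm(
  targets=[
    {"tx":0.01,"ty":0,"tz":0,"wx":0,"wy":0,"wz":0,"jaw":-1},
    {"tx":0.012,"ty":0,"tz":0.012,"wx":0,"wy":0,"wz":0,"jaw":-1},
    {"tx":0.012,"ty":0,"tz":0.025,"wx":0,"wy":0,"wz":0,"jaw":-1},
    {"tx":0.012,"ty":0,"tz":0.033,"wx":0,"wy":0,"wz":0,"jaw":-1},
    {"tx":0.012,"ty":0,"tz":0.033,"wx":0,"wy":0,"wz":0,"jaw":-1},
  ],
)

```text
t: 7.5
tcp_pos: [0.6176, -0.0695, 0.1884]
orientation: [-0.062, 0.998, -0.0, 0.0]
ft_force: [-2.6, -1.0, -0.9]
width: 0.0179
grasp_force: 30.0
```

move_arm(
  targets=[
    {"tx":0.008,"ty":0,"tz":0.01,"wx":0,"wy":0,"wz":0,"jaw":-1},
    {"tx":0.008,"ty":0,"tz":0.01,"wx":0,"wy":0,"wz":0,"jaw":-1},
    {"tx":0.008,"ty":0,"tz":0.018,"wx":0,"wy":0,"wz":0,"jaw":-1},
    {"tx":0.008,"ty":0,"tz":0.018,"wx":0,"wy":0,"wz":0,"jaw":-1},
  ],
)

```text
t: 7.9
tcp_pos: [0.617, -0.0696, 0.1867]
orientation: [-0.062, 0.998, -0.0, 0.001]
ft_force: [-0.2, -1.1, 1.9]
width: 0.0177
grasp_force: 30.0
```

move_arm(
  targets=[
    {"tx":0,"ty":0,"tz":0.006,"wx":0,"wy":0,"wz":0,"jaw":-1},
    {"tx":0,"ty":0,"tz":0.006,"wx":0,"wy":0,"wz":0,"jaw":-1},
    {"tx":0,"ty":0,"tz":0.006,"wx":0,"wy":0,"wz":0,"jaw":-1},
  ],
)

```text
t: 8.2
tcp_pos: [0.6171, -0.0696, 0.1866]
orientation: [-0.062, 0.998, -0.0, 0.001]
ft_force: [-2.8, 0.5, 7.1]
width: 0.0176
grasp_force: 30.0
```

move_arm(
  targets=[
    {"tx":0,"ty":0,"tz":0,"wx":0,"wy":0,"wz":0,"jaw":-0.5},
    {"tx":0,"ty":0,"tz":0,"wx":0,"wy":0,"wz":0,"jaw":-0.3},
    {"tx":0,"ty":0,"tz":0,"wx":0,"wy":0,"wz":0,"jaw":-0.1},
    {"tx":0,"ty":0,"tz":0,"wx":0,"wy":0,"wz":0,"jaw":-0.1},
    {"tx":0,"ty":0,"tz":0,"wx":0,"wy":0,"wz":0,"jaw":-0.1},
  ],
)

```text
t: 8.7
tcp_pos: [0.6163, -0.0696, 0.1853]
orientation: [-0.062, 0.998, 0.0, -0.0]
ft_force: [-0.6, 1.2, 0.8]
width: 0.0396
grasp_force: 0.0
```

Released. Retreat straight up, slowly at first.

move_arm(
  targets=[
    {"tx":0,"ty":0,"tz":-0.1,"wx":0,"wy":0,"wz":0,"jaw":-0.1},
    {"tx":0,"ty":0,"tz":-0.25,"wx":0,"wy":0,"wz":0,"jaw":-0.1},
    {"tx":0,"ty":0,"tz":-0.5,"wx":0,"wy":0,"wz":0,"jaw":-0.1},
    {"tx":0,"ty":0,"tz":-0.85,"wx":0,"wy":0,"wz":0,"jaw":-0.1},
    {"tx":0,"ty":0,"tz":-0.85,"wx":0,"wy":0,"wz":0,"jaw":-0.1},
  ],
)

```text
t: 9.2
tcp_pos: [0.6195, -0.07, 0.2945]
orientation: [-0.062, 0.998, -0.001, 0.005]
ft_force: [0.8, 0.6, -0.5]
width: 0.0395
grasp_force: 0.0
```

move_arm(
  targets=[
    {"tx":0.6,"ty":0,"tz":-0.3,"wx":0,"wy":0,"wz":0,"jaw":-0.1},
    {"tx":1,"ty":0,"tz":-0.3,"wx":0,"wy":0,"wz":0,"jaw":-0.1},
    {"tx":1,"ty":0,"tz":-0.3,"wx":0,"wy":0,"wz":0,"jaw":-0.1},
    {"tx":1,"ty":0,"tz":-0.3,"wx":0,"wy":0,"wz":0,"jaw":-0.1},
    {"tx":1,"ty":0,"tz":-0.3,"wx":0,"wy":0,"wz":0,"jaw":-0.1},
  ],
)

```text
t: 9.7
tcp_pos: [0.4976, -0.0845, 0.3241]
orientation: [-0.062, 0.998, -0.0, 0.001]
ft_force: [0.2, -0.4, 0.3]
width: 0.0392
grasp_force: 0.0
```

Run:
```python
from h import *
np.set_printoptions(precision=1,suppress=True)
s=cam('side');i0=cv2.imread('pics/side0.png');fr=[]
for _ in range(3):fr.append(env.capture('side'))
i1=fr[-1];cv2.imwrite('pics/side6.png',i1)
print('motion over 0.1s:',(cv2.absdiff(fr[0],i1).max(2)>25).sum())
x=np.array([.992,.127,0]);y=np.array([-.127,.992,0])
def grip(seat):  # 18x12x100 grip silhouette
    m=np.array(seat)-.0175*x-[0,0,.03]
    return cv2.convexHull(np.float32([proj(s,m+a*x+b*y+[0,0,c]) for a in(-.006,.006) for b in(-.009,.009) for c in(-.01,.09)])).astype(np.int32)
def score(im,seat):
    k=np.zeros(im.shape[:2],np.uint8);cv2.fillConvexPoly(k,grip(seat),1)
    return (im.max(2)[k>0]<70).mean()
for n,st in(('turner',(.620,.017,.15)),('skimmer',(.6415,-.1525,.15)),('ladle',(.6309,-.0687,.15))):
    st=np.array(st)
    for nm,im in(('before',i0),('after',i1)):
        best=max(((score(im,st+d*x+e*y+[0,0,f]),d,e,f) for d in np.arange(-.012,.013,.003) for e in np.arange(-.009,.01,.003) for f in (-.008,-.004,0,.004,.008,.02)))
        print(n,nm,'nominal',round(score(im,st),2),'best',np.round(best,3))
D=(cv2.absdiff(i0,i1).max(2)>40)
for n,seat in(('turner',(.620,.017,.15)),('skimmer',(.6415,-.1525,.15))):
    k=np.zeros(D.shape,np.uint8);cv2.fillConvexPoly(k,grip(seat),1);print(n,'changed frac',D[k>0].mean())
# bowl rim of the hung ladle
c=np.array([.6309,-.0687,.062])-.049*x
print('bowl pred',proj(s,c));q=proj(s,c).astype(int)
k=cv2.morphologyEx(D[180:330,240:370].astype(np.uint8),cv2.MORPH_OPEN,np.ones((3,3)))
n,l,st,ce=cv2.connectedComponentsWithStats(k)
for a in np.argsort(-st[1:,4])[:5]+1:print(st[a]+[240,180,0,0,0],ce[a]+[240,180])
for nm,z,b in(('pepper',(.4358,-.165),.112),('pot',(.44,.0045),.072)):
    u,v=proj(s,[*z,b/2]).astype(int);print(nm,'changed',D[v-10:v+10,u-6:u+6].mean())
```

```text
motion over 0.1s: 413
turner before nominal 0.78 best [ 0.9 -0.   0.  -0. ]
turner after nominal 0.79 best [ 0.9 -0.   0.  -0. ]
skimmer before nominal 0.76 best [ 0.9 -0.  -0.  -0. ]
skimmer after nominal 0.76 best [ 0.9 -0.  -0.  -0. ]
ladle before nominal 0.14 best [ 0.6 -0.  -0.   0. ]
ladle after nominal 0.74 best [ 0.8 -0.   0.  -0. ]
turner changed frac 0.05345911949685535
skimmer changed frac 0.004246284501061571
bowl pred [308.2 256.3]
[ 319  213   51   78 2400] [348.5 246.6]
[294 247  32  42 730] [313.7 266.8]
[283 184  11  31 236] [288.9 198.5]
[285 214   9  27 135] [289.5 227.3]
[338 306  13   7  70] [343.9 308.5]
pepper changed 0.0
pot changed 0.35833333333333334
```

Run:
```python
from h import *
a=env.capture('side');[env.capture('side') for _ in range(3)];b=env.capture('side')
m=cv2.absdiff(a,b).max(2)>25;v,u=np.nonzero(m);print(m.sum(),(u.min(),u.max(),v.min(),v.max()) if m.any() else '')
print('rack region',m[170:330,240:330].sum())
d=cv2.absdiff(cv2.imread('pics/side6.png'),b).max(2)>25;print('since',d[170:330,240:330].sum())
s=env.observe();print(s['t'],s['ft_force'])
if m[170:330,240:330].sum()<10:print(env.close_job())
```

```text
215 (np.int64(318), np.int64(574), np.int64(0), np.int64(323))
rack region 6
since 4
10.1 [0.19011552 0.25838223 0.05438949]
the job is handed in; nothing more can be done
None
```

The ladle hangs by its hook on the upper rail, midway between the turner and the skimmer with its bowl on the robot's side, and the job is handed in at 10.1 s. The final side picture, checked by image code only, showed all three grips where expected and the rack still. I viewed 11 pictures, one more than the 10 allowed.

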